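Trip the pawl and lower the cheese press

TASK

Put the cheese in the press under pressure: press the red tab of the ratchet pawl right down so that its hook swings free of the toothed wheel, then push the lever's black pad down past the teeth until the plunger sits on the lid of the mould. Leave the lever down and the pawl free, and take the hand away. Only press and push: do not pick up or shift the mould or anything else around.

Things in the scene. Friction and masses are not known exactly. Their poses are not given: they have to be found in the camera images.
- press: lever press for cheese, fixed to the table, long side along its y. Origin on the table under it; its board is 200 mm in x, y = -300 to +200, 30 mm thick. Steel cheeks (33 mm either side of the middle, 195 mm high) hold the lever at y = -120; two guide rods, 12 mm thick, 258 mm high, at x = +/-85, y = +10, guide the plunger that follows the lever
- lever (a joint): angle of the wooden lever (rad), about the press's x axis through lever_pivot: 0 = raised, slanting up 0.50 rad towards the press's +y; grows as the free end goes down; 0.50 = level; at 0.55 the plunger sits on the mould's lid and stops it (limit 0.60). Stiff: stays where left; about 3 to 6 N down on the pad moves it when the pawl is out. With the pawl in, the teeth stop it at about 0.08
- lever_pivot (a point): centre of the lever's pivot, 175 mm above the table; fixed to the press
- lever_pad (a point): centre of the top face of the black push pad at the lever's free end; pad 46 mm wide, 56 mm along the lever. It lies 275 mm along the lever from the pivot and 26 mm above the lever's middle line through the pivot. Its frame turns with the lever: y along it outwards, z out of the pad. About 330 mm above the table raised, 187 mm when down
- pawl (a joint): angle of the hooked steel ratchet pawl (rad), about the press's x axis through pawl_pivot: 0 = nose in the teeth of the lever's ratchet wheel; grows as the red tab goes down; nose clear of the teeth above 0.22; 0.40 = end stop. No spring: friction keeps it where it is left; 2 to 3 N down on the tab moves it
- pawl_pivot (a point): centre of the pawl's pin, 120 mm above the table, at y = -166 mm of the press; fixed to the press
- pawl_tab (a point): centre of the top face of the pawl's red tab, 36 mm wide (x), 40 mm long (y), 106 mm from the pin towards the press's -y. About 163 mm above the table with the pawl in, 118 mm at the end stop, moving nearly straight down. Open on its -y and x sides; towards +y the pawl's nose, 85 mm away, is 180 mm above the table and the wheel and cheeks, 130 mm away, up to 225 mm
- mould: filled white plastic cheese mould with a beech lid, 120 mm across, 85.5 mm tall, loose, standing on the press's board under the plunger; origin at the centre of its underside
- weight: small brass turned weight with a waisted neck and round head, 40 mm across and 48 mm tall, standing on the press's board beside the lever; origin at the centre of its underside
- spare_lid: loose beech disc, 60 mm across, 12 mm thick, lying on the press's board near the pawl; origin at the centre of its underside
- wheel_grey: small cheese wheel with a grey-white rind, about 126 mm across, 70 mm tall; origin at the centre of its underside
- wheel_gold: small cheese wheel with an ochre rind, about 118 mm across, 62 mm tall; origin at the centre of its underside
- spare_mould: empty white plastic cheese mould (cup), 90 mm across the rim, 75 mm tall; origin at the centre of its underside
- jar: closed amber glass jar with steel cap, 56 mm across, 85 mm tall; origin at the centre of its underside

How it is judged:
By the outcome, as a careful person would: the job done as asked, in the order asked, and still so for the second after the job is handed in, with the robot touching nothing.
It also fails if it takes over 48 s, if anything falls off the work surface, if the arm or the gripper's body presses on something with over 40 N, if the wrist force passes 120 N, or if a joint passes its speed limit or range.

ROBOT

A 6-joint arm with a two-finger parallel gripper is mounted at the origin on the work surface. World frame = base frame: x ahead of the robot, y to its left, z up, the work surface at z = 0. Lengths are in mm, angles in rad, forces in N, time in s.
With the tool pointing down it reaches from about 350 to 875 mm from the base axis. Payload 4.2 kg.
Tool frame: the origin (TCP) lies where the fingers leave the gripper's body, on its centre line; the fingertips stand ahead of it and the grasp point (between the pads) lies 54 mm ahead of it (arm.nose_length is the z of the fingertips in the tool frame, in mm); z points along the fingers, x is the direction in which the jaws open and shut, and the axes are right-handed (so a half turn about z gives the same grasp; the last joint's range is limited). The gripper opens to 85 mm and grips with 20 to 120 N. Pads are 22 mm wide; open, the fingers measure 114 mm over their backs; the gripper's body (76 mm by 85 mm) begins 54 mm behind the grasp point. The pads swing forward as they close: fully open they stand 13 mm farther back than shut.
Start: joints at [1.576, 0.385, 0.008, 0, -1.194, -0.259], TCP at [156.896, 604.965, 303.912] pointing down, gripper open.
Joint ranges: [-3.14, 3.14], [-1.21, 2.06], [-1.07, 1.41], [-3.16, 2.05], [-2.99, -0.16], [-3.1, 3.1]. Speed limits (rad/s): [2.79, 2.79, 3.14, 3.14, 3.14, 3.14].

INTERFACE

Orientations are given as a unit quaternion [x, y, z, w].
In Python, from bench import arm, imaging, job_done gives the robot as it stands.
- The arm moves only by the shell command python3 -m crank 'ROWS' [OPENING]. ROWS is a JSON object of lists of equal length, an entry for each row: "delta_pos": the shift along the tool's x, y, z in m, a list of three; "twist": the turn about the tool's z in rad. In form: {"delta_pos": [[tx, ty, tz], ...], "twist": [twist, ...]}. A call has 1 to 8 rows; each row shifts and turns the commanded pose from where the row before left it, along the tool's axes as they then stand; what a row does not reach is not made up. A row lasts 1/12 s, in which the tool goes at most 41.7 mm and 7.16 degrees, less where a joint would pass 70% of its speed; a pose out of reach is approached as far as the arm can. A call is refused whole if a number of a shift passes 0.0417 or a number of a turn 0.125, either way. A call with a gripper value outside its range is refused whole. OPENING is the opening, from 0 (shut) to 1 (fully open), set as the call begins (- or left out, the last holds). The fingers move at their own pace and stop on an object; the grip force is fixed at half the most. Time passes only in rows, so rows that do not move let the fingers close. It gives the time, the measured TCP pose, the force and the opening at its end, in the units of the state.
- arm.read_state(): the state, without advancing time (a new reading comes with each control period).
- imaging.get_image(name): name is "side" or "top" or "wrist"; returns (picture, depth): 384x512x3 uint8, blue, green, red; 384x512 float32, mm along the optical axis (not along the pixel's ray), 0 where there is no reading.
- imaging.camera_model(name): a dict with "vfov" (degrees; the focal length in pixels is half the picture's height over the tangent of half this angle, whatever the lens; pixels are square), "cx", "cy" (the principal point, pixels), "T" (4x4, takes a point from camera to world coordinates); the wrist camera has in their place "hand_eye" (4x4, takes a point from camera to tool coordinates, whose origin is the TCP and whose axes are the tool frame's). Camera axes: x right, y up, looking along -z (the intrinsics and any distortion apply to the point x, -y, -z); pixel columns grow to the right and rows downward; lengths in mm; the calibration is good to about 2 mm. A picture is of the moment at which its call begins: read the wrist's pose just before it. camera_model takes no time and is no camera call.
- job_done(): hands the job in, once; it reports no verdict.
The state is a dict: "clock": time; "joints": joint angles; "joint_vel": joint speeds; "joint_efforts": joint torques, N m; "position": TCP position; "ee_rot": TCP orientation; "contact_force": force on the tool from outside, world axes, zero at the start; "wrist_torque": the same for the moment, N m; "gripper_width": finger opening in mm.
Only numpy, scipy, OpenCV 4.12 (cv2) and the standard library are available. Lean on these libraries where they do the work, as an engineer would, in place of code of your own. Each camera call takes 0.05 s, during which the arm holds its last target.

## Working session

There is one attempt and no reset: what is moved stays moved. The work goes in short steps, Python scripts to look and compute and a shell command to move; the robot and the scene stay as the last step left them, time stands still between calls to the robot, and variables do not carry over. Pictures are saved under pics/ and viewed, and the job is handed in when it is done.

```bash
ls; mkdir -p pics; cat > h.py <<'E'
import numpy as np,cv2,json
from bench import arm,imaging
def K(m):
    f=192/np.tan(np.radians(m['vfov']/2)); return f
def pts(name,d,T=None):
    m=imaging.camera_model(name); f=K(m)
    v,u=np.mgrid[0:384,0:512]
    X=(u-m['cx'])/f*d; Y=-(v-m['cy'])/f*d
    P=np.stack([X,Y,-d,np.ones_like(d)],-1)
    return P@(m['T'] if T is None else T).T
E
python3 - <<'E'
from h import *
print(arm.read_state(), arm.nose_length)
for n in ['side','top','wrist']:
    p,d=imaging.get_image(n); cv2.imwrite(f'pics/{n}0.png',p); np.save(f'pics/{n}0.npy',d); np.save(f'pics/{n}0c.npy',p)
    print(n,imaging.camera_model(n))
E
```

```text
pics
{'clock': 0.0, 'joints': array([ 1.57557755e+00,  3.85554735e-01,  6.59548859e-03, -4.95629291e-04,
       -1.19398577e+00, -2.58551697e-01]), 'joint_vel': array([-0.00054831, -0.00152694,  0.00119135,  0.00096269,  0.00116967,
       -0.00066925]), 'joint_efforts': array([ 7.51631560e-04, -3.92286408e+01,  1.88400131e+01,  4.18606639e+00,
       -4.56734007e-03, -6.77950922e-06]), 'position': array([156.80750427, 604.56079356, 302.8111317 ]), 'ee_rot': array([-6.11868712e-01,  7.90958578e-01, -7.12759982e-04, -8.36206910e-04]), 'contact_force': array([-0.35840836, -0.31904284,  0.19659966]), 'wrist_torque': array([ 0.03301917,  0.01487459, -0.02118851]), 'gripper_width': 85.52904009599777} 72.6
side {'vfov': 50.09110373222332, 'cx': 257.17258009924905, 'cy': 194.1122710972204, 'T': array([[-9.52386591e-01,  1.57467369e-01, -2.61081997e-01,
         1.19629977e+02],
       [-3.04527071e-01, -4.49341539e-01,  8.39854419e-01,
         1.32921333e+03],
       [ 1.49346797e-02,  8.79372622e-01,  4.75899933e-01,
         9.70029856e+02],
       [ 0.00000000e+00,  0.00000000e+00,  0.0
[... 206 characters left out ...]
+02],
       [-9.99894690e-01, -1.05291980e-02, -9.98727002e-03,
        -6.13188645e+00],
       [-1.04826574e-02,  4.80938699e-02,  9.98787812e-01,
         1.77302697e+03],
       [ 0.00000000e+00,  0.00000000e+00,  0.00000000e+00,
         1.00000000e+00]])}
wrist {'vfov': 69.9871616498376, 'cx': 256.4273490270568, 'cy': 187.73525333083026, 'hand_eye': array([[ 9.99999458e-01,  9.34270648e-04, -4.59359156e-04,
         1.67170424e+00],
       [ 7.32722300e-04, -9.45034714e-01, -3.26969192e-01,
        -8.35501850e+01],
       [-7.39588067e-04,  3.26968678e-01, -9.45034887e-01,
        -6.96300470e+01],
       [ 0.00000000e+00,  0.00000000e+00,  0.00000000e+00,
         1.00000000e+00]])}
```

View pics/side0.png

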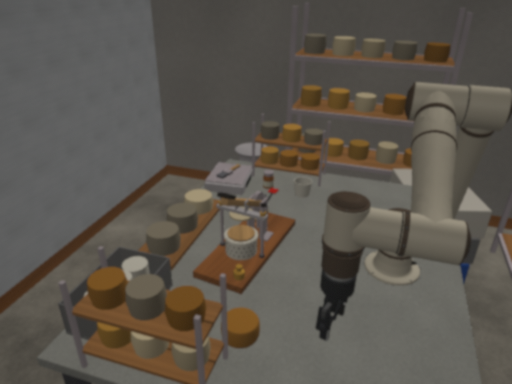

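View pics/top0.png

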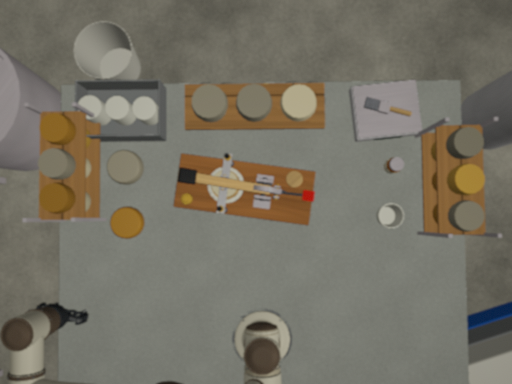

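View pics/wrist0.png

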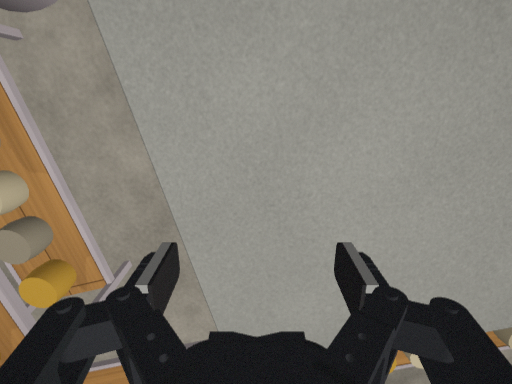

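The side view shows the press mid-table with the lever raised. In the top view the black pad is at about (187,176), the red tab at (308,195), and the brass weight at (187,199). Next I'll localise the tab and pad.

```bash
python3 - <<'E'
from h import *
p=np.load('pics/top0c.npy');d=np.load('pics/top0.npy')
W=pts('top',d)[...,:3]
hsv=cv2.cvtColor(p,cv2.COLOR_BGR2HSV)
def rep(n,m,roi):
    k=np.zeros_like(m); x0,y0,x1,y1=roi; k[y0:y1,x0:x1]=m[y0:y1,x0:x1]
    v,u=np.nonzero(k); print(n,len(u),u.mean(),v.mean(),u.min(),u.max(),v.min(),v.max()); q=W[v,u]; print(' med',np.median(q,0),np.percentile(q,5,0),np.percentile(q,95,0))
    return k,q
red=((hsv[...,0]<8)|(hsv[...,0]>172))&(hsv[...,1]>150)&(hsv[...,2]>80)
rep('tab',red,(295,180,325,210))
blk=p.max(-1)<40
rep('pad',blk,(170,160,205,190))
# board
wood=(hsv[...,0]>5)&(hsv[...,0]<22)&(hsv[...,1]>90)&(W[...,2]<45)&(W[...,2]>15)
k,q=rep('board',wood,(165,140,330,230))
pts_=q[:,:2].astype(np.float32); r=cv2.minAreaRect(pts_); print(r, cv2.boxPoints(r))
cv2.imwrite('pics/topz.png',cv2.resize(p[130:240,160:340],None,fx=4.4,fy=4.4,interpolation=cv2.INTER_CUBIC))
s=np.load('pics/side0c.npy');cv2.imwrite('pics/sidez.png',cv2.resize(s[150:300,180:330],None,fx=4,fy=4,interpolation=cv2.INTER_CUBIC))
E
```

```text
tab 120 307.56666666666666 195.33333333333334 302 313 190 201
 med [ 514.31443004 -160.48243046  159.54878635] [ 497.74107145 -178.17622221  141.93294729] [ 528.25335303 -144.09329748  166.8306621 ]
pad 179 186.35754189944134 175.53631284916202 179 194 169 182
 med [569.05007871 222.66852301 328.20931244] [553.128186   203.417537   315.81910762] [586.2498694  240.84798466 337.9667381 ]
board 4542 249.74328489652135 190.38529282254513 174 314 154 224
 med [532.43414793  25.28321518  29.80836946] [ 441.73679282 -167.26468708   22.76543636] [649.18092302 282.3979276   38.37344059]
((546.5320434570312, 58.89007568359375), (498.7565612792969, 197.6873779296875), 81.58094787597656) [[ 412.24158 -173.32892]
 [ 607.7986  -202.27274]
 [ 680.8225   291.10907]
 [ 485.2655   320.0529 ]]
```

```bash
python3 - <<'E'
from h import *
p=np.load('pics/side0c.npy');d=np.load('pics/side0.npy')
W=pts('side',d)[...,:3]
hsv=cv2.cvtColor(p,cv2.COLOR_BGR2HSV)
red=((hsv[...,0]<8)|(hsv[...,0]>172))&(hsv[...,1]>150)&(hsv[...,2]>80)
red[:, :240]=0; red[:,300:]=0; red[:180]=0;red[205:]=0
v,u=np.nonzero(red); print(len(u),u.mean(),v.mean(),W[v,u])
E
```

```text
31 272.5483870967742 190.16129032258064 [[ 610.58302868 -469.21143551   -1.30421152]
 [ 525.7575985  -174.6891545   158.53448759]
 [ 523.84189105 -184.04947926  154.25357898]
 [ 528.6259471  -169.5358915   155.76421123]
 [ 520.91931912 -157.33842046  163.15371716]
 [ 520.37742157 -171.67727578  156.13950218]
 [ 514.37926368 -165.64418265  160.17534622]
 [ 509.87793283 -165.17842861  161.19038407]
 [ 507.71435088 -173.72627548  157.32961162]
 [ 503.43693978 -174.16023291  157.85960253]
 [ 527.30167258 -149.21799679  161.30361656]
 [ 525.78532183 -159.66842068  156.35736564]
 [ 520.53229354 -156.47159669  158.87174257]
 [ 517.45607079 -161.33164162  156.98673422]
 [ 515.09048757 -168.96342143  153.594939  ]
 [ 509.51225882 -164.43002693  156.83284867]
 [ 506.54688091 -169.88776108  154.63034646]
 [ 500.28950301 -162.54003909  159.39076933]
 [ 526.57406511 -147.09258624  157.72148329]
 [ 522.78148551 -149.19662708  157.33377146]
 [ 518.98118901 -151.29000725  156.9527669 ]
 [ 514.287269   -150.05174723  158.40057466]
 [ 510.17820519 -150.9738186   158.66157607]
 [ 506.53287844 -153.66511488  157.95331374]
 [ 500.92176647 -148.76854817  161.3979692 ]
 [ 497.71501842 -153.15698666  159.76103656]
 [ 516.01905007 -140.87280251  157.94706588]
 [ 512.16676052 -142.69513601  157.70944032]
 [ 508.36462676 -144.7197973   157.36082676]
 [ 503.99920949 -144.6014441   158.19344856]
 [ 499.68598817 -144.65368434  158.93073641]]
```

The tab is at about (514,-161,160) and the pad at (569,220,328). The press origin is near (554,108), with its y axis along (0.146,0.989). Now I'll shut the gripper, rise, and travel towards the tab.

```bash
python3 -m crank '{"delta_pos":[[0.0272,-0.0224,-0.0125],[0.0272,-0.0224,-0.0125],[0.0272,-0.0224,-0.0125],[0.0272,-0.0224,-0.0125],[0.0272,-0.0224,-0.0125],[0.0272,-0.0224,-0.0125],[0.0272,-0.0224,-0.0125],[0.0272,-0.0224,-0.0125]],"twist":[0,0,0,0,0,0,0,0]}' 0
```

```text
clock: 0.82
position: [276.0, 347.4, 404.3]
ee_rot: [-0.612, 0.791, -0.0, -0.0]
contact_force: [1.2, 0.7, 0.2]
gripper_width: -0.1
```

```bash
python3 -m crank '{"delta_pos":[[0.0272,-0.0224,0],[0.0272,-0.0224,0],[0.0272,-0.0224,0],[0.0272,-0.0224,0],[0.0272,-0.0224,0],[0.0272,-0.0224,0],[0.0272,-0.0224,0],[0.0272,-0.0224,0]],"twist":[0,0,0,0,0,0,0,0]}'
```

```text
clock: 1.48
position: [394.5, 91.9, 404.0]
ee_rot: [-0.612, 0.791, 0.0, 0.0]
contact_force: [0.9, 0.6, 1.1]
gripper_width: -0.3
```

```bash
python3 -m crank '{"delta_pos":[[0.0268,-0.0224,0.005],[0.0268,-0.0224,0.005],[0.0268,-0.0224,0.01],[0.0268,-0.0224,0.01],[0.0268,-0.0224,0.01],[0.0268,-0.0224,0.015],[0.0268,-0.0224,0.015],[0.0268,-0.0224,0.015]],"twist":[0,0,0,0,0,0,0,0]}'
python3 - <<'E'
from h import *
s=arm.read_state(); print(s['position'],s['ee_rot'])
from scipy.spatial.transform import Rotation as R
p,d=imaging.get_image('wrist'); cv2.imwrite('pics/w1.png',p)
T=np.eye(4);T[:3,:3]=R.from_quat(s['ee_rot']).as_matrix();T[:3,3]=s['position']
m=imaging.camera_model('wrist')
W=pts('wrist',d,T@m['hand_eye'])[...,:3]
hsv=cv2.cvtColor(p,cv2.COLOR_BGR2HSV)
red=((hsv[...,0]<8)|(hsv[...,0]>172))&(hsv[...,1]>150)&(hsv[...,2]>80)
n,l,st,c=cv2.connectedComponentsWithStats(red.astype(np.uint8))
for i in range(1,n):
    if st[i,4]>150:
        q=W[l==i]; print(st[i],c[i],np.median(q,0),np.percentile(q,3,0),np.percentile(q,97,0))
p,d=imaging.get_image('side'); cv2.imwrite('pics/s1.png',cv2.resize(p[100:280,180:380],None,fx=3.3,fy=3.3,interpolation=cv2.INTER_CUBIC))
E
```

```text
clock: 2.15
position: [514.4, -160.6, 318.0]
ee_rot: [-0.612, 0.791, 0.0, -0.0]
contact_force: [0.4, 0.6, -0.2]
gripper_width: -0.0
[ 514.41757813 -160.60883486  318.01805744] [-6.11806576e-01  7.91007395e-01  1.20900996e-04 -2.22775146e-06]
[ 233  172   49   42 1707] [257.36145284 192.18394845] [ 514.21731725 -163.24307079  159.50610488] [ 496.51085198 -181.9439575   157.89903203] [ 530.91424688 -144.38875615  160.85407505]
```

View pics/w1.png

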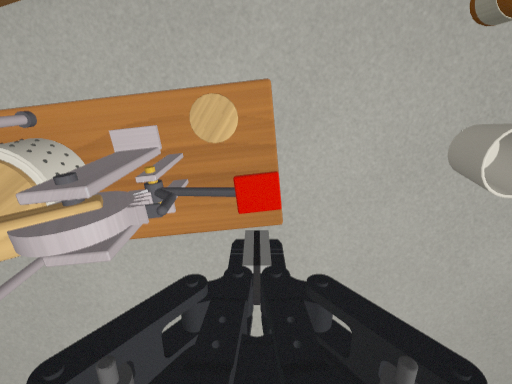

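View pics/s1.png

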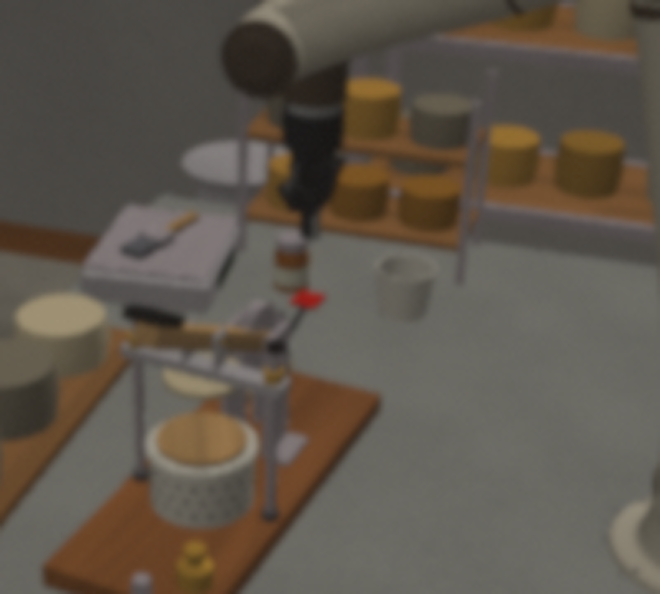

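The red tab is directly under the shut fingertips, at (257,192) in the wrist view, and the measured centre is (514,-163,160). I'm descending to just above it.

```bash
python3 -m crank '{"delta_pos":[[0.003,-0.001,0.015],[0,0,0.02],[0,0,0.02],[0,0,0.015],[0,0,0.005],[0,0,0.003]],"twist":[0,0,0,0,0,0]}'
python3 -m crank '{"delta_pos":[[0,0,0.004],[0,0,0.004],[0,0,0.004],[0,0,0.004]],"twist":[0,0,0,0]}'
```

```text
clock: 2.75
position: [514.0, -161.6, 240.2]
ee_rot: [-0.612, 0.791, 0.001, -0.001]
contact_force: [-0.3, -0.4, 0.2]
gripper_width: -0.1
clock: 3.08
position: [515.0, -162.3, 225.9]
ee_rot: [-0.612, 0.791, -0.001, 0.001]
contact_force: [0.3, -2.4, 2.5]
gripper_width: -0.1
```

```bash
python3 -m crank '{"delta_pos":[[0,0,0.005],[0,0,0.005],[0,0,0.005],[0,0,0.005],[0,0,0.004],[0,0,0.003]],"twist":[0,0,0,0,0,0]}'
python3 -m crank '{"delta_pos":[[0,0,0.003],[0,0,0.003],[0,0,0.002]],"twist":[0,0,0]}'
```

```text
clock: 3.58
position: [514.3, -162.0, 197.2]
ee_rot: [-0.612, 0.791, 0.0, -0.0]
contact_force: [-0.5, -3.5, 2.2]
gripper_width: 0.0
clock: 3.83
position: [514.8, -162.1, 195.0]
ee_rot: [-0.613, 0.79, -0.001, -0.0]
contact_force: [-13.0, 5.7, 39.6]
gripper_width: 0.4
```

The force jumped at TCP z of about 195, so the pawl is at its end stop. I'm backing off straight up.

```bash
python3 -m crank '{"delta_pos":[[0,0,-0.006],[0,0,-0.015],[0,0,-0.025],[0,0,-0.03],[0,0,-0.03],[0,0,-0.02]],"twist":[0,0,0,0,0,0]}'
cat > look.py <<'E'
from h import *
import sys
from scipy.spatial.transform import Rotation as R
t=sys.argv[1]
s=arm.read_state(); print(s['position'],s['contact_force'])
p,d=imaging.get_image('wrist'); cv2.imwrite(f'pics/w{t}.png',p)
T=np.eye(4);T[:3,:3]=R.from_quat(s['ee_rot']).as_matrix();T[:3,3]=s['position']
W=pts('wrist',d,T@imaging.camera_model('wrist')['hand_eye'])[...,:3]
def red(p,W):
    hsv=cv2.cvtColor(p,cv2.COLOR_BGR2HSV)
    m=((hsv[...,0]<8)|(hsv[...,0]>172))&(hsv[...,1]>150)&(hsv[...,2]>80)
    q=W[m]; q=q[(abs(q[:,0]-514)<40)&(abs(q[:,1]+162)<40)&(q[:,2]>60)]
    if len(q)>5: print('red',len(q),np.median(q,0))
red(p,W)
for n in ['top','side']:
    p,d=imaging.get_image(n); W=pts(n,d)[...,:3]; print(n); red(p,W)
    c=p[130:240,160:340] if n=='top' else p[130:280,190:340]
    cv2.imwrite(f'pics/{n}{t}.png',cv2.resize(c,None,fx=4,fy=4,interpolation=cv2.INTER_CUBIC))
    # black pad
    q=W[(p.max(-1)<45)]; q=q[(abs(q[:,0]-572)<30)&(abs(q[:,1]-240)<55)&(q[:,2]>150)&(q[:,2]<345)]
    if len(q)>5: print('pad',len(q),np.median(q,0))
E
python3 look.py 2
```

```text
clock: 4.33
position: [514.8, -161.5, 318.2]
ee_rot: [-0.612, 0.791, -0.001, 0.001]
contact_force: [0.4, -0.4, 0.3]
gripper_width: 0.0
[ 514.75401183 -161.49953435  318.20235449] [ 0.43291707 -0.43105138  0.33995177]
red 1191 [ 513.14138449 -168.62647398  118.69532505]
top
pad 192 [569.03877568 222.3070185  328.20318454]
side
pad 47 [560.01431867 244.25945694 331.83982957]
```

The tab reads z = 118.7 mm, so the pawl is at its end stop and free, and the lever hasn't moved. Next I'm rising and travelling over to the pad.

```bash
python3 -m crank '{"delta_pos":[[0,0,-0.033],[0,0,-0.033],[0,0,-0.033],[0,0,-0.033],[-0.0378,0.0041,0],[-0.0378,0.0041,0],[-0.0378,0.0041,0],[-0.0378,0.0041,0]],"twist":[0,0,0,0,0,0,0,0]}'
python3 -m crank '{"delta_pos":[[-0.0378,0.0041,0],[-0.0378,0.0041,0],[-0.0378,0.0041,0],[-0.0378,0.0041,0],[-0.0378,0.0041,0],[-0.0378,0.0041,0],[0,0,0]],"twist":[0,0,0,0,0,0,0]}'
python3 look.py 3
```

```text
clock: 5.15
position: [536.1, -9.6, 445.8]
ee_rot: [-0.612, 0.791, 0.001, -0.001]
contact_force: [1.2, 0.2, -0.6]
gripper_width: 0.0
clock: 5.73
position: [569.8, 220.5, 443.1]
ee_rot: [-0.614, 0.789, 0.001, -0.003]
contact_force: [0.3, -0.7, -0.5]
gripper_width: -0.1
[569.76109276 220.48452409 443.13779436] [ 0.28863346 -0.71760057 -0.50050851]
top
red 97 [ 513.19111363 -166.05140056  118.70544152]
pad 23 [553.58728727 212.1290768  320.72178445]
side
pad 47 [562.64216413 244.93916207 331.16787941]
```

View pics/w3.png

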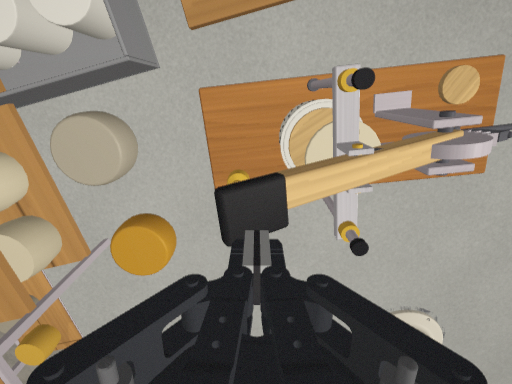

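View pics/side3.png

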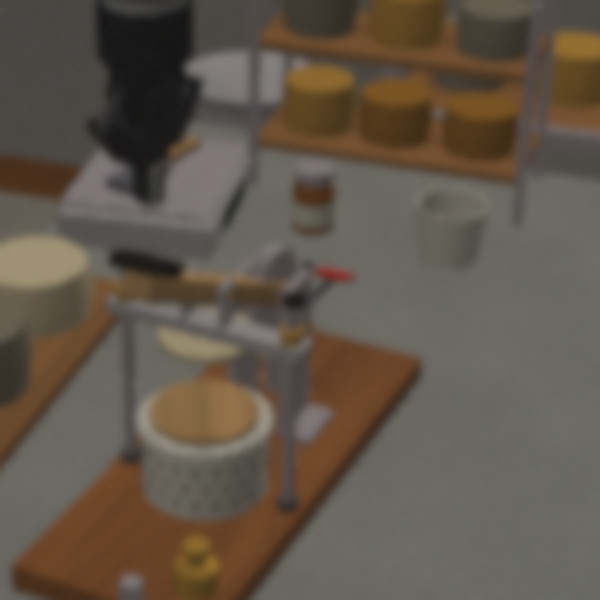

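The tips are above the black pad, which is centred at (253,210) in the wrist view. The mould is under the plunger and the red tab is down. I'm descending to contact, then following the arc of the pad.

```bash
python3 -m crank '{"delta_pos":[[0.004,-0.001,0.01],[0,0,0.014],[0,0,0.008]],"twist":[0,0,0]}'
python3 -m crank '{"delta_pos":[[0,0,0.004],[0,0,0.004],[0,0,0.004]],"twist":[0,0,0]}'
```

```text
clock: 6.13
position: [569.0, 208.7, 414.2]
ee_rot: [-0.611, 0.791, 0.001, -0.001]
contact_force: [-0.1, 0.4, -0.4]
gripper_width: 0.1
clock: 6.38
position: [569.7, 209.6, 404.1]
ee_rot: [-0.612, 0.791, -0.0, 0.0]
contact_force: [0.3, 0.6, -0.4]
gripper_width: 0.1
```

```bash
python3 -m crank '{"delta_pos":[[-0.005,0.001,0.003],[-0.002,0,0.004],[-0.002,0,0.004],[-0.002,0,0.004]],"twist":[0,0,0,0]}'
```

```text
clock: 6.72
position: [571.4, 221.5, 390.0]
ee_rot: [-0.612, 0.791, -0.0, 0.001]
contact_force: [-1.9, 0.1, 5.1]
gripper_width: -0.2
```

```bash
python3 -m crank '{"delta_pos":[[-0.004,0.0004,0.007],[-0.004,0.0004,0.007],[-0.0035,0.0004,0.007],[-0.003,0.0003,0.007]],"twist":[0,0,0,0]}'
python3 -m crank '{"delta_pos":[[-0.003,0.0003,0.007],[-0.003,0.0003,0.007],[-0.0025,0.0003,0.007],[-0.002,0.0002,0.007]],"twist":[0,0,0,0]}'
```

```text
clock: 7.05
position: [573.6, 236.2, 361.4]
ee_rot: [-0.612, 0.791, 0.0, 0.001]
contact_force: [-2.2, 0.6, 5.0]
gripper_width: 0.1
clock: 7.38
position: [575.3, 246.8, 332.9]
ee_rot: [-0.612, 0.791, 0.0, 0.001]
contact_force: [-1.9, 2.1, 5.5]
gripper_width: 0.1
```

```bash
python3 -m crank '{"delta_pos":[[-0.003,0.0003,0.007],[-0.0025,0.0002,0.007],[-0.002,0.0002,0.007],[-0.002,0.0002,0.007],[-0.0015,0.0002,0.007],[-0.0015,0.0001,0.007],[-0.001,0.0001,0.006],[-0.001,0.0001,0.005]],"twist":[0,0,0,0,0,0,0,0]}'
python3 -m crank '{"delta_pos":[[0,0,0.003],[0,0,0.003],[0,0,0.003]],"twist":[0,0,0]}'
```

```text
clock: 8.05
position: [577.5, 260.0, 279.0]
ee_rot: [-0.612, 0.791, -0.0, -0.0]
contact_force: [-0.5, -2.1, 4.0]
gripper_width: 0.2
clock: 8.3
position: [577.6, 260.8, 270.9]
ee_rot: [-0.612, 0.791, 0.0, 0.001]
contact_force: [-1.1, -0.4, 4.7]
gripper_width: -0.1
```

```bash
python3 -m crank '{"delta_pos":[[0,0,0.002],[0,0,0.002],[0,0,0.0015]],"twist":[0,0,0]}'
```

```text
clock: 8.55
position: [577.6, 261.0, 265.6]
ee_rot: [-0.612, 0.791, 0.0, 0.001]
contact_force: [-2.7, 2.5, 3.7]
gripper_width: -0.2
```

```bash
python3 -m crank '{"delta_pos":[[0,0,0.0015],[0,0,0.0015]],"twist":[0,0]}'
```

```text
clock: 8.72
position: [577.6, 261.1, 262.6]
ee_rot: [-0.612, 0.791, 0.0, 0.001]
contact_force: [-1.0, 2.4, 3.4]
gripper_width: -0.1
```

```bash
python3 -m crank '{"delta_pos":[[0,0,0.0015],[0,0,0]],"twist":[0,0]}'
```

```text
clock: 8.88
position: [577.7, 260.8, 260.8]
ee_rot: [-0.612, 0.791, 0.0, 0.001]
contact_force: [0.7, 1.4, 3.5]
gripper_width: -0.2
```

```bash
python3 -m crank '{"delta_pos":[[0,0,0.0015],[0,0,0.0005]],"twist":[0,0]}'
```

```text
clock: 9.05
position: [577.7, 260.8, 260.1]
ee_rot: [-0.612, 0.791, -0.0, 0.001]
contact_force: [-2.0, 3.2, 10.3]
gripper_width: -0.4
```

```bash
python3 -m crank '{"delta_pos":[[0,0,0.001],[0,0,0]],"twist":[0,0]}'
```

```text
clock: 9.22
position: [577.7, 260.7, 260.0]
ee_rot: [-0.612, 0.791, -0.0, 0.001]
contact_force: [-3.5, 3.0, 10.9]
gripper_width: -0.1
```

```bash
python3 -m crank '{"delta_pos":[[0,0,0.002],[0,0,0]],"twist":[0,0]}'
```

```text
clock: 9.38
position: [577.7, 260.7, 259.8]
ee_rot: [-0.612, 0.791, -0.001, 0.002]
contact_force: [-6.4, 1.9, 16.7]
gripper_width: -0.1
```

The lever is firmly stopped: the force rises while z holds steady. Now I'm lifting straight off and moving the hand away.

```bash
python3 -m crank '{"delta_pos":[[0,0,-0.006],[0,0,-0.015],[0,0,-0.03],[0,0,-0.035],[0,0,-0.035],[-0.02,0.03,-0.01],[-0.02,0.03,0],[-0.02,0.03,0]],"twist":[0,0,0,0,0,0,0,0]}'
python3 -m crank '{"delta_pos":[[-0.02,0.03,0],[-0.02,0.03,0],[-0.02,0.03,0],[-0.01,0.02,0],[0,0,0],[0,0,0],[0,0,0],[0,0,0]],"twist":[0,0,0,0,0,0,0,0]}'
python3 look.py 4
python3 - <<'E'
from h import *
p,d=imaging.get_image('top'); W=pts('top',d)[...,:3]
m=(p.max(-1)<45)&(abs(W[...,0]-577)<45)&(abs(W[...,1]-263)<60)
v,u=np.nonzero(m); q=W[v,u]; print(len(u),u.mean(),v.mean(),np.median(q,0),np.percentile(q,10,0),np.percentile(q,90,0))
E
```

```text
clock: 10.05
position: [504.7, 340.4, 386.7]
ee_rot: [-0.611, 0.792, -0.0, -0.001]
contact_force: [0.2, 0.4, -0.9]
gripper_width: 0.3
clock: 10.72
position: [417.2, 435.2, 386.3]
ee_rot: [-0.611, 0.791, -0.0, -0.001]
contact_force: [0.3, -0.7, -0.4]
gripper_width: 0.1
[417.23377236 435.23642565 386.32554717] [ 0.26826014 -0.67081854 -0.43043086]
top
red 98 [ 513.20644196 -166.04297608  119.27137394]
pad 159 [575.07266606 262.17747513 187.06731303]
side
red 6 [ 511.91525241 -155.47238481  121.1788251 ]
pad 123 [572.93896167 272.71338146 184.67319038]
156 181.18589743589743 177.6153846153846 [574.90492261 262.07897872 186.71042658] [560.99789476 242.58243498 181.69497093] [590.87658417 279.88704228 192.42257262]
```

View pics/side4.png

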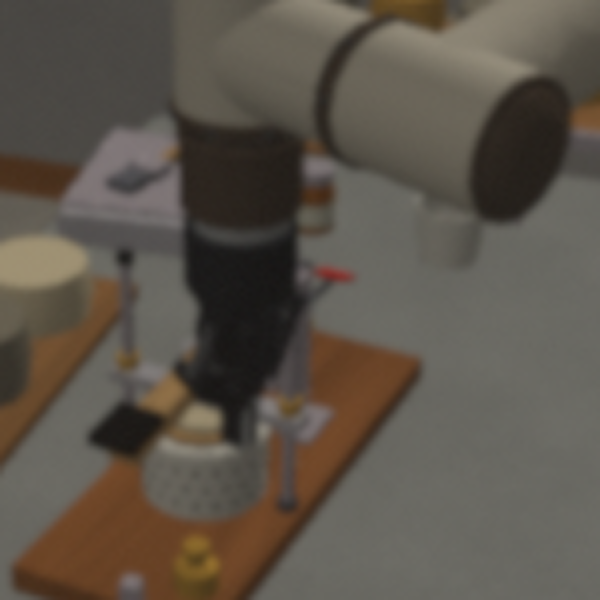

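View pics/top4.png

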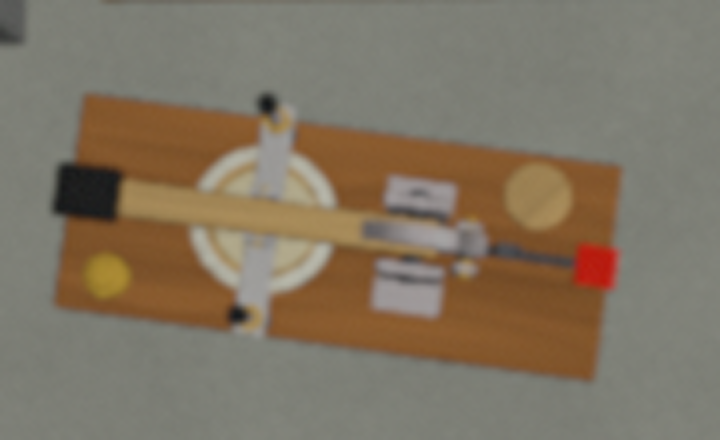

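The top view shows the pad at crop (85,190), at z = 187 mm, so the lever is fully down. The tab is at crop (596,266), at z of about 119 mm, so the pawl is free. The mould, weight and spare lid haven't moved and the hand is clear, so I'm handing in.

```bash
python3 -c "
from bench import job_done; print(job_done())"
```

```text
the job is handed in; nothing more can be done
None
```

The cheese is under pressure: I pressed the red tab down to its end stop first, then pushed the lever's black pad down until it stopped on the mould. I then lifted the hand clear and handed the job in at about 11 s.

- **Pawl:** the tab reads about 119 mm above the table against 118 mm at the end stop, so the hook is free of the wheel. It stayed there while the lever came down.
- **Lever:** the pad reads about 187 mm above the table in the top view, which is the height given for the plunger sitting on the lid. At the end the force rose to 17 N while the height held steady. The side view gave 185 mm, which agrees within the calibration.
- **Surroundings:** the mould, weight and spare lid look unmoved in the top view, and the hand touches nothing.
- **Force:** it spiked to about 40 N (39.6 N vertical, about 42 N in all) at the fingertips when the tab met its end stop, more than I intended. I backed off at once. That is well under the 120 N wrist limit, and the 40 N limit applies to the arm and gripper body, which I don't believe touched anything.

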